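# Unscrew the hub cap of the run-out paper-roll dispenser and hold it aside

### The job

The paper band has run out on one of the two roll dispensers: only the bare cardboard core is left under its cap. One dispenser has an ordinary thread and the other a reverse thread, so feel which way that cap loosens, unscrew it, lift it off and finish while still holding it in the air, a good hand's breadth to one side of the dispenser, so that I can draw the core off upwards. Leave the core on its hub, and leave the other dispenser and the things around as they are.

Things in the scene. Friction and masses are not known exactly. Their poses are not given: they have to be found in the camera images.
- stand_a: One of two outwardly identical upright paper-roll dispensers, screwed to the bench. Round steel base 150 mm across, 10 mm thick; black hub 71 mm across, its top (the shoulder where the cap sits) 113 mm above the bench; a thin steel tear bar at the base's edge, 68 mm off the axis, up to 105 mm. Origin on the hub's axis at bench level, z up. Either may stand on either side.
- stand_b: The other of two outwardly identical upright paper-roll dispensers, screwed to the bench. Round steel base 150 mm across, 10 mm thick; black hub 71 mm across, its top (the shoulder where the cap sits) 113 mm above the bench; a thin steel tear bar at the base's edge, 68 mm off the axis, up to 105 mm. Origin on the hub's axis at bench level, z up. Either may stand on either side.
- cap_a: Grey plastic hub cap screwed on stand_a, 0.12 kg. Flange 96 mm across, 6 mm thick; dome 62 mm across, its top 26 mm above the origin; on the dome an upright bar grip 52 mm long, 14 mm thick, 30 mm high (26 to 56 mm above the origin). Origin on its axis at the flange's underside (113 mm above the bench when seated), z up, x along the bar. Free once unscrewed.
- cap_b: Grey plastic hub cap screwed on stand_b, 0.12 kg. Flange 96 mm across, 6 mm thick; dome 62 mm across, its top 26 mm above the origin; on the dome an upright bar grip 52 mm long, 14 mm thick, 30 mm high (26 to 56 mm above the origin). Origin on its axis at the flange's underside (113 mm above the bench when seated), z up, x along the bar. Free once unscrewed.
- neck_a (a point): Centre of the neck's top on stand_a, 132 mm above the bench, hidden in cap_a. Two short thread ridges, 19 mm lead. One dispenser has the ordinary thread (loosens counterclockwise from above), the other the reverse; nothing outside tells which. The start is 2-18 degrees short of tight: turned the wrong way, the cap stops hard there.
- neck_b (a point): Centre of the neck's top on stand_b, 132 mm above the bench, hidden in cap_b. Two short thread ridges, 19 mm lead. One dispenser has the ordinary thread (loosens counterclockwise from above), the other the reverse; nothing outside tells which. The start is 2-18 degrees short of tight: turned the wrong way, the cap stops hard there.
- bar_a (a point): Middle of the bar grip of cap_a, 41 mm above the cap's origin. Turned the right way the cap goes freely, not rising by itself (before it is free, a pull raises it 6 mm at most); it comes off upwards from about 98 degrees past tight, and stops again at about 150. So 115 degrees in the loosening direction from its start frees it.
- bar_b (a point): Middle of the bar grip of cap_b, 41 mm above the cap's origin. Turned the right way the cap goes freely, not rising by itself (before it is free, a pull raises it 6 mm at most); it comes off upwards from about 98 degrees past tight, and stops again at about 150. So 115 degrees in the loosening direction from its start frees it.
- core: Bare cardboard tube, 84 mm outside, 76 mm inside, 100 mm high, standing loosely around the hub of the run-out dispenser, under its cap (3 mm below the flange). Origin on its axis at its underside, 10 mm above the bench. It marks which cap to take off.
- roll: Full roll of kraft paper band, 116 mm across, 100 mm high, around the hub of the other dispenser. Origin on its axis at its underside.
- spare_roll: Spare full roll, 116 mm across, 100 mm high, with an open 76 mm hole, standing on the bench beyond the dispensers. Origin at the centre of its underside. Bystander.
- gift_box: Open kraft gift box 170 x 130 x 60 mm on the bench. Origin at the centre of its underside. Bystander.
- tape_dispenser: Grey desk tape dispenser, 150 x 62 mm, about 80 mm high. Origin at the centre of its underside. Bystander.
Not all that is in view belongs to the job. What is shaped like the stand_b but purple or yellow is not meant.

How it is judged:
By the outcome, as a careful person would: the job done as asked, in the order asked, and still so for the second after the job is handed in, while the arm keeps its last pose, push and grip.
It also fails if it takes over 67 s, if anything falls off the work surface, if the arm or the gripper's body presses on something with over 40 N, if the wrist force passes 120 N, or if a joint passes its speed limit or range.

### The arm

A 6-joint arm with a two-finger parallel gripper is mounted at the origin on the work surface. World frame = base frame: x ahead of the robot, y to its left, z up, the work surface at z = 0. Lengths are in mm, angles in degrees, forces in N, time in s.
With the tool pointing down it reaches from about 350 to 875 mm from the base axis. Payload 15.5 kg.
Tool frame: the origin (TCP) lies midway between the tips of the shut fingers; the grasp point (between the pads) lies 19 mm behind it; z points along the fingers, y is the direction in which the jaws open and shut (so a half turn about z gives the same grasp; the last joint's range is limited). The gripper opens to 85 mm and grips with 20 to 120 N. Pads are 22 mm wide; open, the fingers measure 114 mm over their backs; the gripper's body (76 mm by 85 mm) begins 54 mm behind the grasp point. The pads swing forward as they close: fully open they stand 13 mm farther back than shut.
Start: joints at [-68.955, 28.281, 77.091, -0, 74.628, -5.472], TCP at [279.036, -559.254, 231.277] pointing down, gripper open.
Joint ranges: [-166.48, 166.48], [-47.26, 123.95], [12.59, 153.08], [-70.14, 250.14], [6.76, 159.57], [-176.63, 176.63]. Speed limits (degrees/s): [108.29, 108.29, 147.25, 172.46, 172.46, 172.46].

### API

Orientations are given as [roll, pitch, yaw] about the fixed x, y, z axes, in that order (R = Rz(yaw) Ry(pitch) Rx(roll)).
In Python, from plant import env, cams, order gives the robot as it stands. The module is installed in compiled form; this text tells all that it offers.
- The arm moves only by the tool carry_out, never from a script. Its argument "commands" is a list of rows, each a list of 2 entries, a list of its own where there are three numbers: the shift along the tool's x, y, z in m, then the turn, a rotation vector about the tool's x, y, z in rad. In form: [[[dx, dy, dz], [rx, ry, rz]], ...]. A call has 1 to 12 rows; each row shifts and turns the pose as measured when the row begins, along the tool's axes as they then stand; what a row does not reach is not made up. A row lasts 1/10 s, in which the tool goes at most 50 mm and 8.59 degrees, less where a joint would pass 70% of its speed; a pose out of reach is approached as far as the arm can. A call with a gripper value outside its range is refused whole. "grip" is the opening, from 0 (shut) to 1 (fully open), set as the call begins (left out, the last holds). The fingers move at their own pace and stop on an object; "squeeze" is the grip in N (left out, the last holds). Time passes only in rows, so rows that do not move let the fingers close. It gives the time, the measured TCP pose, the force and the opening at its end, in the units of the state.
- env.get_state(): the state, without advancing time (a new reading comes with each control period).
- cams.read_camera(name): name is "scene" or "side" or "wrist"; returns the picture (480x640x3 uint8, blue, green, red); there is no depth.
- cams.camera_model(name): a dict with "fx", "fy", "cx", "cy" (pixels), "D" ([k1, k2, p1, p2, k3] as OpenCV has them; the pictures are not rectified), "eye" and "attitude" of the camera in the world. Camera axes: x right, y up, looking along -z (the intrinsics and any distortion apply to the point x, -y, -z); pixel columns grow to the right and rows downward; lengths in mm; the calibration is good to about 2 mm. A picture is of the moment at which its call begins: read the wrist's pose just before it. camera_model takes no time and is no camera call; for the wrist camera it gives the pose at the moment of the call.
- order.hand_in(): hands the job in, once; it reports no verdict.
The state is a dict: "time": time; "q": joint angles; "joint_velocities": joint speeds; "joint_torque": joint torques, N m; "tool_pos": TCP position; "tool_rot": TCP orientation; "contact_force": force on the tool from outside, world axes, zero at the start; "torque": the same for the moment, N m; "grip_width": opening from 0.0 (shut) to 1.0 (fully open).
Only numpy, scipy, OpenCV 4.12 (cv2) and the standard library are available. Lean on these libraries where they do the work, as an engineer would, in place of code of your own. Each camera call takes 0.05 s, during which the arm holds its last target.

## Working session

There is one attempt and no reset: what is moved stays moved. The work goes in short steps, Python scripts to look and compute and a tool call to move; the robot and the scene stay as the last step left them, time stands still between calls to the robot, and variables do not carry over. Pictures are saved under pics/ and viewed, and the job is handed in when it is done.

Besides the shell and the picture viewer there is one more tool, called after ">>>" by a JSON object that holds its "method" and its "body", one argument or row to a line. carry_out: Moves the arm, as the interface text tells. Its arguments: {"type":"object","properties":{"commands":{"type":"array","items":{"type":"array"}},"grip":{"type":"number"},"squeeze":{"type":"number"}},"required":["commands"]}

```bash
mkdir -p pics; ls; python3 - <<'E'
from plant import env,cams,order
import cv2
print(env.get_state())
for n in ["scene","side","wrist"]:
    print(n,cams.camera_model(n)); cv2.imwrite(f"pics/{n}0.png",cams.read_camera(n))
E
```

```text
pics
{'time': 0.0, 'q': array([-6.89559869e+01,  2.83144673e+01,  7.71261478e+01,  1.26427402e-03,
        7.46276593e+01, -5.47153398e+00]), 'joint_velocities': array([-0.03885374,  0.01309695,  0.04412601,  0.02527107,  0.09988933,
        0.00719216]), 'joint_torque': array([ 2.97422142e-03, -8.82162952e+01, -3.83876216e+01,  1.58497219e-04,
        9.92594491e-03, -5.12375925e-05]), 'tool_pos': array([ 278.91252914, -558.9297463 ,  230.71058706]), 'tool_rot': array([-1.79932153e+02, -7.72313970e-03,  2.65152067e+01]), 'contact_force': array([ 0.29808005,  0.47478116, -0.40799627]), 'torque': array([0.02407864, 0.01539391, 0.00114107]), 'grip_width': 1.0015359991970054}
scene {'fx': 622.6083376647102, 'fy': 622.6083376647102, 'cx': 324.9441102756213, 'cy': 253.0361316172549, 'D': array([-0.20152383,  0.        ,  0.        ,  0.        ,  0.        ]), 'eye': array([ 1161.01785921, -1169.72656243,  1146.5485578 ]), 'attitude': array([52.70121664,  0.52182596, 27.56957278])}
side {'fx': 557.7273121232114, 'fy': 557.7273121232114, 'cx': 322.8367963706833, 'cy': 245.7584509329207, 'D': array([-0.12604029,  0.        ,  0.        ,  0.        ,  0.        ]), 'eye': array([  150.65020312, -1090.77583939,  1293.45009719]), 'attitude': array([ 44.49263124,   0.70476798, -21.94873674])}
wrist {'fx': 374.715871407846, 'fy': 374.715871407846, 'cx': 321.7456673138265, 'cy': 243.05256719422906, 'D': array([-0.05980327,  0.        ,  0.        ,  0.        ,  0.        ]), 'eye': array([ 342.71758454, -526.57217752,  373.83106629]), 'attitude': array([-1.66284780e+01,  2.49302537e-02, -6.35098469e+01])}
```

View pics/scene0.png

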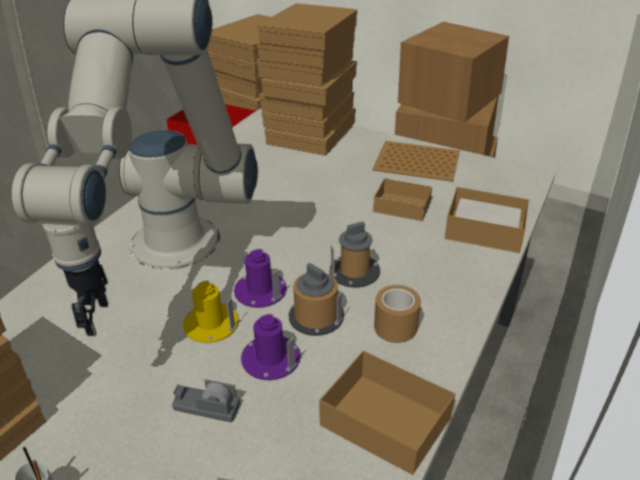

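View pics/side0.png

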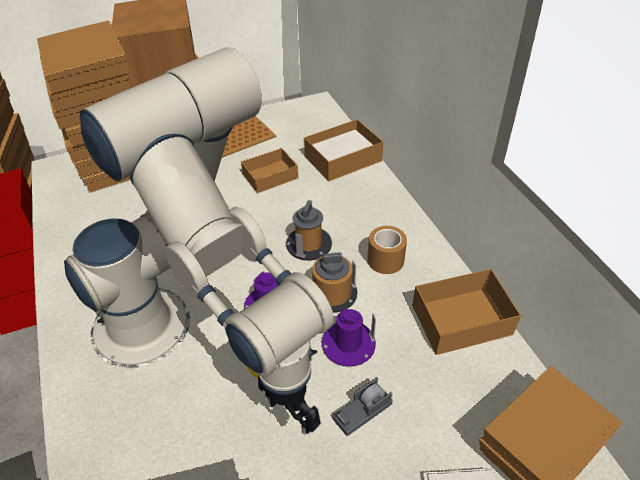

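View pics/wrist0.png

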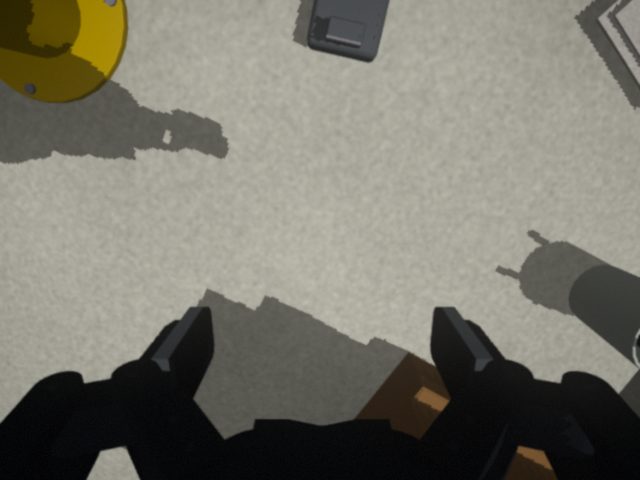

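Two grey-capped dispensers are in view: scene (355,255) / side (308,230), with a slim tan sleeve, and scene (316,295) / side (332,275), with a wide tan sleeve. The purple and yellow ones are decoys. I'll enlarge both to confirm which is which.

```bash
cat > h.py <<'E'
import numpy as np,cv2
from scipy.spatial.transform import Rotation as R
from plant import env,cams,order
def ray(m,uv):
    K=np.array([[m['fx'],0,m['cx']],[0,m['fy'],m['cy']],[0,0,1]])
    p=cv2.undistortPoints(np.array([[uv]],float),K,m['D'])[0,0]
    d=R.from_euler('xyz',m['attitude'],degrees=True).apply([p[0],-p[1],-1])
    return np.array(m['eye']),d/np.linalg.norm(d)
def tri(obs):
    A=np.zeros((3,3));b=np.zeros(3)
    for m,uv in obs:
        e,d=ray(m,uv);P=np.eye(3)-np.outer(d,d);A+=P;b+=P@e
    x=np.linalg.solve(A,b)
    return x,[round(float(np.linalg.norm(np.cross(x-ray(m,uv)[0],ray(m,uv)[1]))),1) for m,uv in obs]
def atz(m,uv,z):
    e,d=ray(m,uv);return e+d*(z-e[2])/d[2]
def proj(m,X):
    K=np.array([[m['fx'],0,m['cx']],[0,m['fy'],m['cy']],[0,0,1]])
    c=R.from_euler('xyz',m['attitude'],degrees=True).inv().apply(np.atleast_2d(X)-m['eye'])*[1,-1,-1]
    return cv2.projectPoints(c,np.zeros(3),np.zeros(3),K,m['D'])[0][:,0]
E
python3 - <<'E'
import cv2,numpy as np
a=cv2.imread('pics/scene0.png')[205:345,270:420];b=cv2.imread('pics/side0.png')[190:330,260:410]
f=lambda i:cv2.resize(i[:, :150],(390*1,364),interpolation=cv2.INTER_CUBIC)
cv2.imwrite('pics/crop0.png',np.hstack([f(a),f(b)]))
E
```

```text
(no output)
```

View pics/crop0.png

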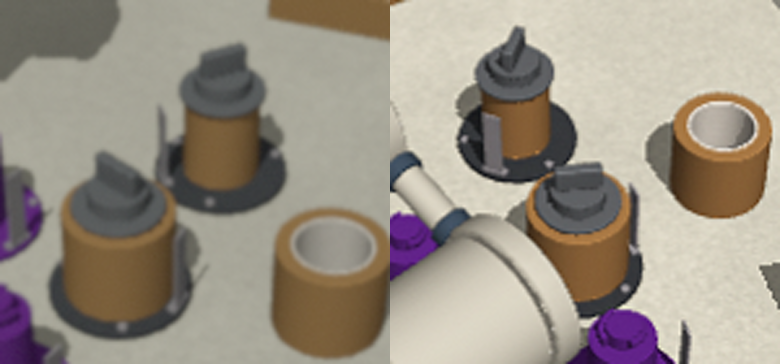

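```bash
python3 - <<'E'
from h import *
s=cams.camera_model('scene');d=cams.camera_model('side')
print(tri([(s,(355.4,228)),(d,(308,207.7))]),tri([(s,(355.4,240.4)),(d,(307.7,217.7))]))
print('spare',atz(s,(398,298),100),'front',tri([(s,(316,271)),(d,(332,261))]))
c=tri([(s,(355.4,228)),(d,(308,207.7))])[0]
for m,n in((s,'scene'),(d,'side')):
    im=cv2.imread(f'pics/{n}0.png');u=proj(m,c)[0];x,y=int(u[0])-35,int(u[1])-25
    cv2.imwrite(f'pics/z_{n}.png',cv2.resize(im[y:y+60,x:x+70],None,fx=8,fy=8,interpolation=cv2.INTER_CUBIC));print(x,y)
E
```

```text
(array([573.88063427, 118.31329583, 157.02273393]), [0.7, 0.7]) (array([573.0219173 , 122.53776824, 111.74525715]), [1.0, 1.0])
spare [769.30929025 -39.34401864 100.        ] front (array([562.30819052, -98.44900235, 147.768042  ]), [6.5, 6.5])
320 202
273 182
```

View pics/z_scene.png

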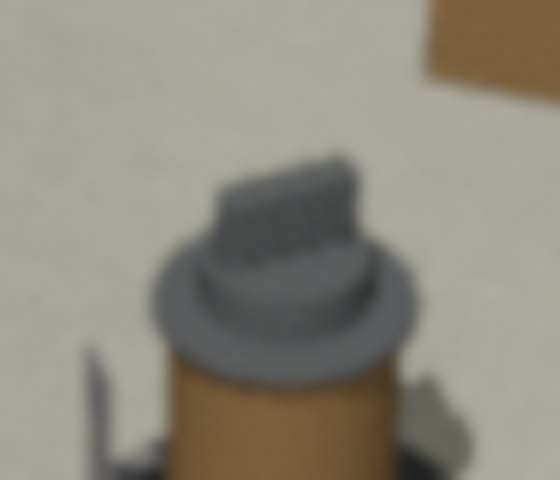

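View pics/z_side.png

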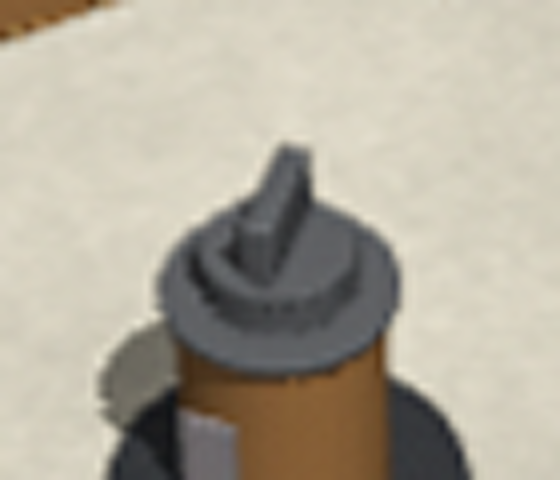

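The rear dispenser's flange overhangs its narrow tan sleeve in both crops (scene flange about 155–418 px wide against sleeve 170–398). So it holds the bare core and its cap is the one to take off. On the front dispenser, paper reaches well beyond the flange. Next I work out the bar axis.

```bash
python3 - <<'E'
from h import *
s=cams.camera_model('scene');d=cams.camera_model('side')
N=(d,(304.5,210.1));F=(d,(309.6,201));
L=(s,(347.5,226));Rr=(s,(363.7,222.5))
print(tri([N,L]),tri([F,Rr]))
for z in(165,169):
  for a,b in((N,F),(L,Rr)):
    p,q=atz(*a,z),atz(*b,z);v=q-p;print(z,p.round(1),q.round(1),np.linalg.norm(v).round(1),np.degrees(np.arctan2(v[1],v[0])))
print(env.get_state()['tool_pos'])
E
```

```text
(array([556.7338037 , 102.40470338, 167.34161805]), [0.1, 0.1]) (array([587.75506861, 140.76525107, 164.01483583]), [1.2, 1.2])
165 [557.5 104.7 165. ] [586.8 138.  165. ] 44.3 48.613920787277294
165 [555.2 105.7 165. ] [588.  141.4 165. ] 48.5 47.49952290525556
169 [556.1 100.4 169. ] [585.3 133.6 169. ] 44.2 48.61392078727751
169 [557.7 100.5 169. ] [590.3 136.1 169. ] 48.3 47.4995229052556
[ 278.9619462  -559.00996993  230.82481297]
```

>>> {"method": "carry_out", "body": {
  "commands": [
    [[0.034,-0.0285,-0.006],[0,0,0]],
    [[0.034,-0.0285,-0.006],[0,0,0]],
    [[0.034,-0.0285,-0.006],[0,0,0]],
    [[0.034,-0.0285,-0.006],[0,0,0]],
    [[0.034,-0.0285,-0.006],[0,0,0]],
    [[0.034,-0.0285,-0.006],[0,0,0]],
    [[0.034,-0.0285,-0.006],[0,0,0]],
    [[0.034,-0.0285,-0.006],[0,0,0]],
    [[0.034,-0.0285,-0.006],[0,0,0]],
    [[0.034,-0.0285,-0.006],[0,0,0]],
    [[0.034,-0.0285,0],[0,0,0]],
    [[0.034,-0.0285,0],[0,0,0]]
  ],
  "grip": 1
}}

```text
time: 1.35
tool_pos: [496.1, -56.7, 291.7]
tool_rot: [-179.9, -0.0, 26.0]
contact_force: [0.4, -0.7, -0.2]
grip_width: 1.003
```

>>> {"method": "carry_out", "body": {
  "commands": [
    [[0.0295,-0.025,0],[0,0,0]],
    [[0.0295,-0.025,0],[0,0,0]],
    [[0.0295,-0.025,0],[0,0,0]],
    [[0.0295,-0.025,0],[0,0,0]],
    [[0.025,-0.022,0],[0,0,0]],
    [[0,0,0],[0,0,-0.128]],
    [[0,0,0],[0,0,-0.128]],
    [[0,0,0],[0,0,-0.128]],
    [[0,0,0],[0,0,0]]
  ]
}}

```text
time: 2.25
tool_pos: [573.3, 131.0, 290.0]
tool_rot: [-179.8, -0.0, 49.2]
contact_force: [-0.6, 0.1, 0.3]
grip_width: 0.999
```

```bash
python3 - <<'E'
from h import *
import pickle
m=cams.camera_model('wrist');cv2.imwrite('pics/w1.png',cams.read_camera('wrist'));pickle.dump(m,open('w1.pkl','wb'))
print(env.get_state()['tool_pos'],env.get_state()['tool_rot'],m['eye'],env.get_state()['q'])
E
```

```text
[573.26260175 130.89866294 290.00035022] [-1.79756510e+02 -1.02291951e-03  4.88945595e+01] [619.80212195 185.85136894 433.04304119] [ 6.94084751 22.43660545 77.57413895  0.18448196 80.15132559 48.01447374]
```

View pics/w1.png

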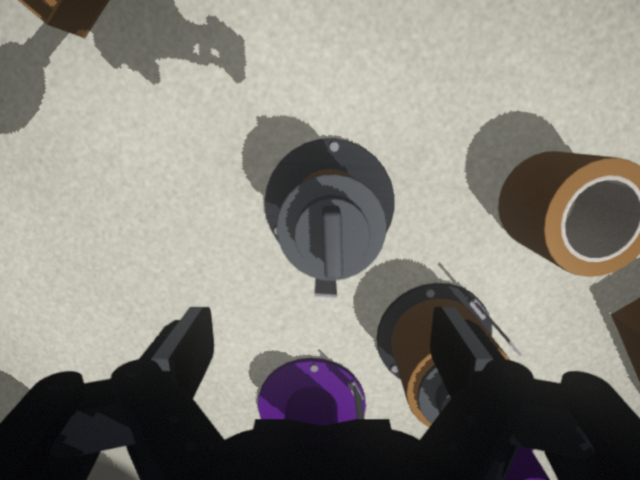

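```bash
python3 - <<'E'
import cv2
im=cv2.imread('pics/w1.png')[165:305,255:415]
cv2.imwrite('pics/w1z.png',cv2.resize(im,None,fx=4.2,fy=4.2,interpolation=cv2.INTER_CUBIC))
E
```

```text
(no output)
```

View pics/w1z.png

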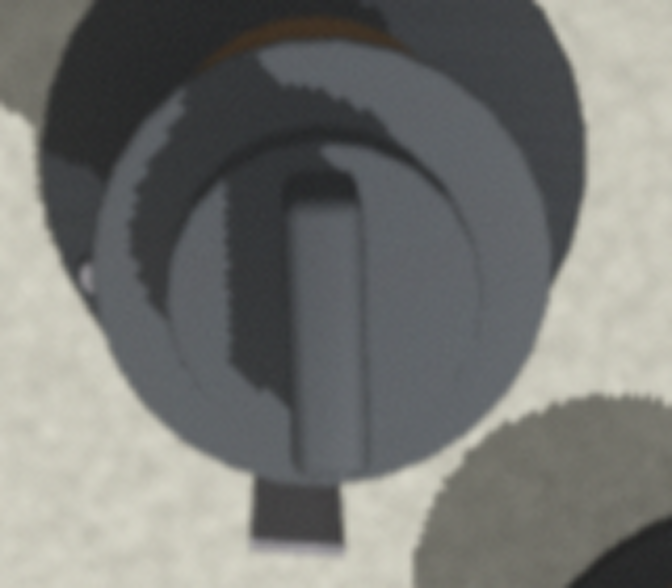

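```bash
python3 - <<'E'
from h import *
import pickle
m=pickle.load(open('w1.pkl','rb'));s=cams.camera_model('scene');d=cams.camera_model('side')
f=lambda x,y:(255+x/4.2,165+y/4.2)
A,B=f(324,203),f(332,470)
for z in(164,169):
  p,q=atz(m,B,z),atz(m,A,z);v=q-p
  print(z,p,q,(p+q)/2,np.linalg.norm(v),np.degrees(np.arctan2(v[1],v[0])))
print('flange',atz(m,f(322,262),116))
print(tri([(m,B),(d,(304.5,210.1)),(s,(347.5,226))]),tri([(m,A),(d,(309.6,201)),(s,(363.7,222.5))]))
E
```

```text
164 [555.90804751  98.69539767 164.        ] [587.16719934 137.69371876 164.        ] [571.53762343 118.19455821 164.        ] 49.98003221434376 51.286038629920405
169 [557.09547972 100.31513797 169.        ] [587.77369937 138.58869916 169.        ] [572.43458954 119.45191857 169.        ] 49.05118395286633 51.28603862992043
flange [572.92652445 119.85446221 116.        ]
(array([556.92123656, 100.67326967, 168.69265944]), [0.5, 0.7, 0.6]) (array([587.69237985, 138.55696501, 165.69649323]), [0.6, 1.2, 1.7])
```

>>> {"method": "carry_out", "body": {
  "commands": [
    [[-0.009,0.007,0],[0,0,-0.037]],
    [[0,0,0.03],[0,0,0]],
    [[0,0,0.03],[0,0,0]],
    [[0,0,0.03],[0,0,0]],
    [[0,0,0.02],[0,0,0]],
    [[0,0,0],[0,0,0]]
  ]
}}

```text
time: 2.9
tool_pos: [572.9, 118.5, 177.5]
tool_rot: [-179.9, -0.1, 49.5]
contact_force: [0.3, 0.1, -0.5]
grip_width: 1.005
```

```bash
python3 - <<'E'
from h import *
m=cams.camera_model('wrist');cv2.imwrite('pics/w2.png',cams.read_camera('wrist'))
print(env.get_state()['tool_pos'],env.get_state()['tool_rot'])
E
```

```text
[573.53083739 118.54346245 178.85458291] [-179.93417682   -0.18440545   49.47880589]
```

View pics/w2.png

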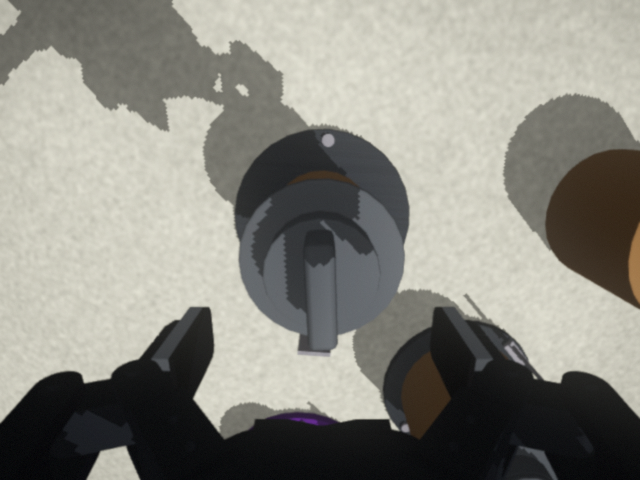

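```bash
python3 - <<'E'
from h import *
m=cams.camera_model('wrist')
print(proj(m,[[573,118.5,178],[572.5,119.5,169],[556.9,100.5,169],[587.7,138.5,169]]))
im=cv2.imread('pics/w2.png')[200:370,230:420]
cv2.imwrite('pics/w2z.png',cv2.resize(im,None,fx=4,fy=4,interpolation=cv2.INTER_CUBIC))
E
```

```text
[[323.55764339 309.18476159]
 [321.1569074  299.20212839]
 [322.24542531 347.2723144 ]
 [319.2593496  247.15539702]]
```

View pics/w2z.png

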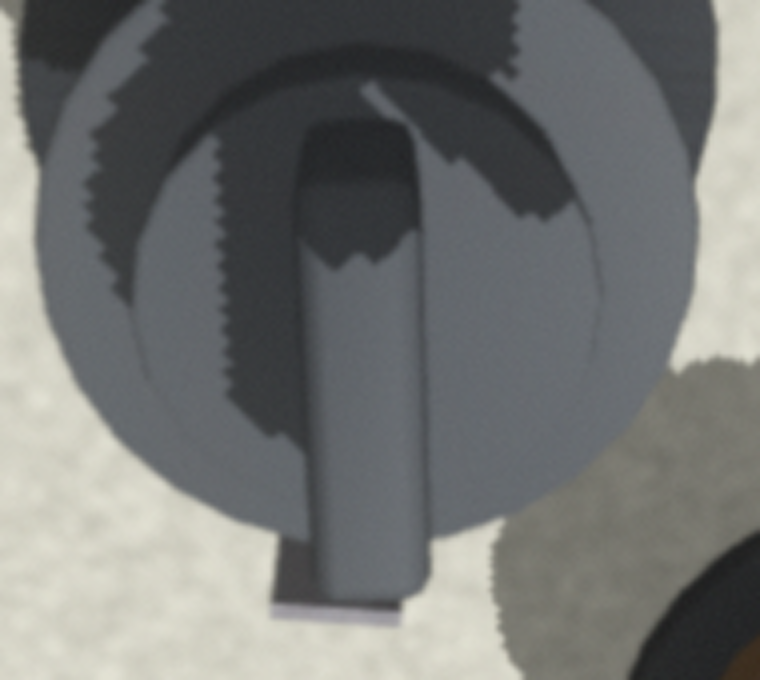

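>>> {"method": "carry_out", "body": {
  "commands": [
    [[0,-0.001,0.017],[0,0,-0.03]],
    [[0,0,0.015],[0,0,0]],
    [[0,0,0],[0,0,0]],
    [[0,0,0],[0,0,0]]
  ]
}}

```text
time: 3.35
tool_pos: [575.9, 119.4, 151.7]
tool_rot: [179.8, -0.5, 50.8]
contact_force: [0.1, -0.4, 0.3]
grip_width: 1.001
```

>>> {"method": "carry_out", "body": {
  "commands": [
    [[-0.002,-0.0025,0.006],[0.009,-0.003,0]],
    [[0,0,0],[0,0,0]]
  ]
}}

```text
time: 3.55
tool_pos: [573.5, 119.5, 147.6]
tool_rot: [-179.8, -0.4, 50.7]
contact_force: [0.6, -0.3, 0.3]
grip_width: 1.0
```

```bash
python3 - <<'E'
from h import *
for i in range(3):
  s=env.get_state();print(s['tool_pos'],s['tool_rot'],s['contact_force'])
  cams.read_camera('side') 
E
```

```text
[573.54252444 119.49344274 147.63423285] [-179.79241328   -0.4130529    50.72914464] [ 0.60516896 -0.3020977   0.33301901]
[574.00337265 119.51703513 148.02437645] [-179.84143968   -0.45015723   50.73196824] [-0.40157473  0.4944755   0.68564604]
[574.09144204 119.53936362 148.00520897] [-179.85414808   -0.45585179   50.74374046] [-0.34793334 -0.0115588  -0.31511022]
```

>>> {"method": "carry_out", "body": {
  "commands": [
    [[-0.001,-0.001,0.003],[0.0045,-0.007,0]],
    [[0,0,0],[0,0,0]]
  ]
}}

```text
time: 3.9
tool_pos: [572.6, 119.4, 145.0]
tool_rot: [-179.6, -0.0, 50.7]
contact_force: [0.5, -0.5, -0.1]
grip_width: 0.998
```

>>> {"method": "carry_out", "body": {
  "commands": [
    [[0,0,0],[0,0,0]],
    [[0,0,0],[0,0,0]],
    [[0,0,0],[0,0,0]],
    [[0,0,0],[0,0,0]],
    [[0,0,0],[0,0,0]],
    [[0,0,0],[0,0,0]],
    [[0,0,0],[0,0,0]],
    [[0,0,0],[0,0,0]]
  ],
  "grip": 0,
  "squeeze": 50
}}

```text
time: 4.7
tool_pos: [572.9, 119.4, 145.2]
tool_rot: [-179.6, -0.0, 50.7]
contact_force: [0.3, -0.6, 1.1]
grip_width: 0.152
```

```bash
python3 - <<'E'
from h import *
s=env.get_state();print(s)
cv2.imwrite('pics/w3.png',cams.read_camera('wrist'))
E
```

```text
{'time': 4.7, 'q': array([ 5.75765824, 30.66238058, 88.33896425,  0.34643663, 61.24625998,
       44.84099271]), 'joint_velocities': array([-0.08060491, -0.00624018,  0.1366606 , -0.04588041, -0.12048093,
       -0.09027964]), 'joint_torque': array([-3.28432512e-02, -8.48432279e+01, -3.13636208e+01,  5.46767714e-02,
        8.85012397e-02, -8.65694856e-04]), 'tool_pos': array([572.85329158, 119.44923285, 145.18258017]), 'tool_rot': array([-1.79610463e+02, -3.99365894e-02,  5.07492212e+01]), 'contact_force': array([ 0.32608409, -0.63508228,  1.05841486]), 'torque': array([-0.05033039, -0.07934109,  0.03636291]), 'grip_width': 0.15185075648694565}
```

View pics/w3.png

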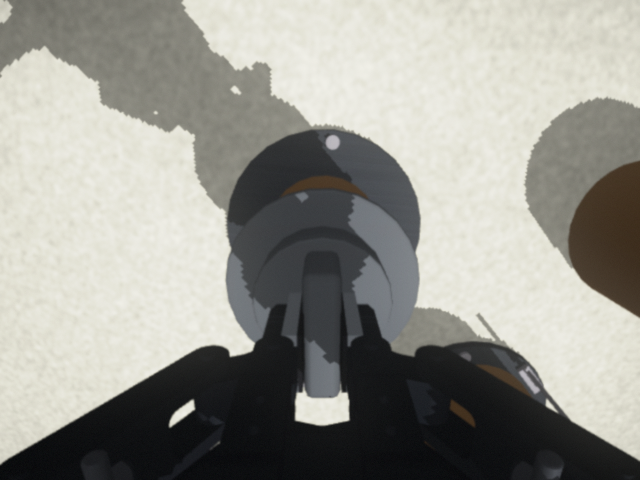

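The cap's bar is gripped and centred: opening 0.15, about 13 mm, with the bar between the pads at about (322,330). Next I feel counterclockwise.

>>> {"method": "carry_out", "body": {
  "commands": [
    [[0,0,0],[0,0,-0.05]],
    [[0,0,0],[0,0,-0.05]]
  ]
}}

```text
time: 4.95
tool_pos: [572.6, 119.1, 145.2]
tool_rot: [-179.6, -0.0, 56.6]
contact_force: [-0.7, -1.6, 2.3]
grip_width: 0.154
```

```bash
cat > st.py <<'E'
from plant import env
s=env.get_state();print(s['time'],s['tool_pos'].round(1),s['tool_rot'].round(1),s['contact_force'].round(1),s['torque'].round(3),s['grip_width'].round(3),s['q'].round(1))
E
python3 st.py
```

```text
Traceback (most recent call last):
  File "st.py", line 2, in <module>
    s=env.get_state();print(s['time'],s['tool_pos'].round(1),s['tool_rot'].round(1),s['contact_force'].round(1),s['torque'].round(3),s['grip_width'].round(3),s['q'].round(1))
                                                                                                                                     ^^^^^^^^^^^^^^^^^^^^^
AttributeError: 'float' object has no attribute 'round'
```

```bash
sed -i "s/s\['grip_width'\].round(3)/round(s['grip_width'],3)/" st.py
python3 st.py
```

```text
4.95 [572.6 119.1 145.2] [-179.6   -0.    56.6] [-0.7 -1.6  2.3] [-0.481  0.045 -0.052] 0.154 [ 5.7 30.7 88.4  0.3 61.3 39. ]
```

>>> {"method": "carry_out", "body": {
  "commands": [
    [[0,0,0],[0,0,-0.05]],
    [[0,0,0],[0,0,-0.05]]
  ]
}}

```text
time: 5.15
tool_pos: [572.4, 118.7, 145.2]
tool_rot: [-179.6, -0.0, 62.6]
contact_force: [-0.8, -2.1, 1.1]
grip_width: 0.156
```

```bash
python3 st.py
```

```text
5.15 [572.4 118.7 145.2] [-179.6   -0.    62.6] [-0.8 -2.1  1.1] [-0.411  0.042 -0.07 ] 0.156 [ 5.7 30.6 88.4  0.3 61.3 33. ]
```

>>> {"method": "carry_out", "body": {
  "commands": [
    [[0,0,0],[0,0,-0.04]],
    [[0,0,0],[0,0,-0.04]]
  ]
}}

```text
time: 5.35
tool_pos: [572.3, 118.3, 145.2]
tool_rot: [-179.6, -0.0, 67.4]
contact_force: [-1.3, -1.3, 0.9]
grip_width: 0.156
```

```bash
python3 st.py
```

```text
5.35 [572.3 118.3 145.2] [-179.6   -0.    67.4] [-1.3 -1.3  0.9] [-0.324 -0.003 -0.032] 0.156 [ 5.7 30.6 88.4  0.2 61.3 28.2]
```

>>> {"method": "carry_out", "body": {
  "commands": [
    [[0,0,0],[0,0,-0.04]],
    [[0,0,0],[0,0,-0.04]],
    [[0,0,0],[0,0,-0.04]]
  ]
}}

```text
time: 5.65
tool_pos: [572.2, 117.8, 145.2]
tool_rot: [-179.6, -0.0, 74.5]
contact_force: [-0.6, -1.1, 1.8]
grip_width: 0.153
```

```bash
python3 st.py;python3 - <<'E'
from h import *
cv2.imwrite('pics/w4.png',cams.read_camera('wrist'))
E
```

```text
5.65 [572.2 117.8 145.2] [-179.6   -0.    74.5] [-0.6 -1.1  1.8] [-0.386 -0.035  0.001] 0.153 [ 5.7 30.6 88.4  0.2 61.3 21.1]
```

View pics/w4.png

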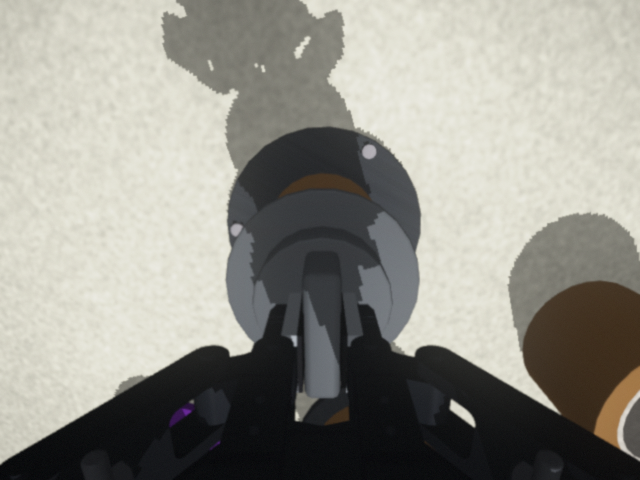

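Counterclockwise has gone 24° with no resistance, past the 18° limit for a wrong-way stop. The bar has stayed aligned in the jaws at about (321,320), so the cap turned with them. Counterclockwise loosens it.

>>> {"method": "carry_out", "body": {
  "commands": [
    [[0.001,0,0],[0,0,-0.09]],
    [[0,0,0],[0,0,-0.09]],
    [[0,0,0],[0,0,-0.09]],
    [[0,0,0],[0,0,-0.09]],
    [[0,0,0],[0,0,-0.09]],
    [[0,0,0],[0,0,-0.09]],
    [[0,0,0],[0,0,-0.09]],
    [[0,0,0],[0,0,-0.09]]
  ]
}}

```text
time: 6.5
tool_pos: [572.5, 117.6, 145.1]
tool_rot: [-179.7, -0.2, 117.0]
contact_force: [-1.6, -1.7, 2.0]
grip_width: 0.155
```

```bash
python3 st.py
```

```text
6.5 [572.5 117.6 145.1] [-179.7   -0.2  117. ] [-1.6 -1.7  2. ] [-0.323 -0.082 -0.022] 0.155 [  5.7  30.7  88.3   0.1  61.4 -21.4]
```

>>> {"method": "carry_out", "body": {
  "commands": [
    [[0.001,0.0005,0],[0,0,-0.095]],
    [[0,0,0],[0,0,-0.095]],
    [[0,0,0],[0,0,-0.095]],
    [[0,0,0],[0,0,-0.095]],
    [[0,0,0],[0,0,-0.095]],
    [[0,0,0],[0,0,-0.095]],
    [[0,0,0],[0,0,-0.095]],
    [[0,0,0],[0,0,-0.095]],
    [[0,0,0],[0,0,-0.095]]
  ]
}}

```text
time: 7.4
tool_pos: [572.6, 117.5, 145.2]
tool_rot: [-179.9, -0.3, 167.6]
contact_force: [0.3, -0.6, 1.5]
grip_width: 0.159
```

```bash
python3 st.py
```

```text
7.4 [572.6 117.5 145.2] [-179.9   -0.3  167.6] [ 0.3 -0.6  1.5] [-0.302 -0.088 -0.037] 0.159 [  5.8  30.7  88.3  -0.   61.4 -71.8]
```

>>> {"method": "carry_out", "body": {
  "commands": [
    [[0,0,-0.005],[0,0,0]],
    [[0,0,-0.005],[0,0,0]],
    [[0,0,-0.005],[0,0,0]]
  ]
}}

```text
time: 7.7
tool_pos: [572.1, 117.6, 160.5]
tool_rot: [-179.8, -0.4, 167.3]
contact_force: [-0.4, -0.2, -1.0]
grip_width: 0.149
```

```bash
python3 st.py
```

```text
7.7 [572.1 117.6 160.5] [-179.8   -0.4  167.3] [-0.4 -0.2 -1. ] [-0.005 -0.042 -0.032] 0.149 [  5.8  29.6  87.4  -0.   63.4 -71.5]
```

The cap came up 15 mm with only about 1 N of load, which is its own weight, so it is free. I'll keep lifting.

>>> {"method": "carry_out", "body": {
  "commands": [
    [[0,0,-0.015],[0,0,0]],
    [[0,0,-0.02],[0,0,0]],
    [[0,0,-0.025],[0,0,0]],
    [[0,0,-0.025],[0,0,0]],
    [[0,0,-0.02],[0,0,0]],
    [[0,0,0],[0,0,0]]
  ]
}}

```text
time: 8.3
tool_pos: [572.5, 118.0, 272.0]
tool_rot: [-179.8, -0.4, 166.6]
contact_force: [0.2, 0.0, -0.8]
grip_width: 0.154
```

```bash
python3 st.py; python3 - <<'E'
from h import *
cv2.imwrite('pics/s5.png',cams.read_camera('scene'))
E
```

```text
8.3 [572.5 118.  272. ] [-179.8   -0.4  166.6] [ 0.2  0.  -0.8] [ 0.021 -0.019  0.038] 0.154 [  5.8  23.1  79.4  -0.   78.  -70.8]
```

View pics/s5.png

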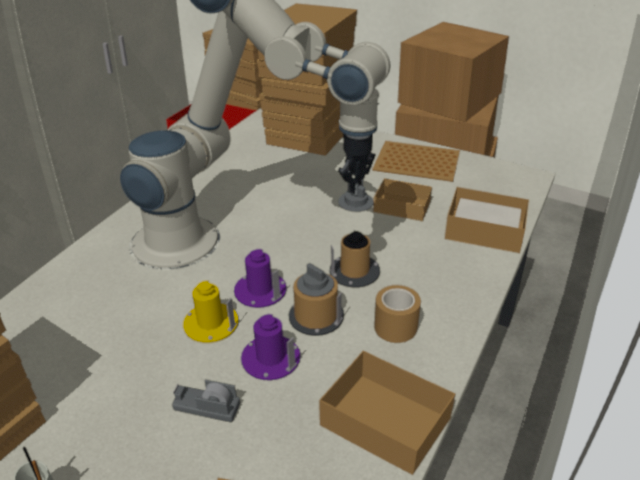

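The cap hangs in the gripper at (357,201). The core is still on its hub at (355,260) with the black neck bare. Now I move the cap about 190 mm to the left (+y).

>>> {"method": "carry_out", "body": {
  "commands": [
    [[0.006,0.025,0],[0,0,0]],
    [[0.007,0.03,0],[0,0,0]],
    [[0.007,0.03,0],[0,0,0]],
    [[0.007,0.03,0],[0,0,0]],
    [[0.007,0.03,0],[0,0,0]],
    [[0.006,0.025,0],[0,0,0]],
    [[0.004,0.015,0],[0,0,0]],
    [[0,0,0],[0,0,0]],
    [[0,0,0],[0,0,0]]
  ]
}}

```text
time: 9.25
tool_pos: [568.4, 312.8, 258.6]
tool_rot: [-179.3, -1.2, 166.0]
contact_force: [1.0, -0.4, -0.7]
grip_width: 0.151
```

```bash
python3 st.py; python3 - <<'E'
from h import *
for n in('scene','side','wrist'): cv2.imwrite(f'pics/{n}6.png',cams.read_camera(n))
E
python3 st.py
```

```text
9.25 [568.4 312.8 258.6] [-179.3   -1.2  166. ] [ 1.  -0.4 -0.7] [ 0.012 -0.039  0.019] 0.151 [ 23.5  29.6  70.1   0.2  81.6 -52.6]
9.4 [568.8 312.2 259.2] [-179.4   -1.2  165.9] [-0.3 -0.6 -1.8] [ 0.005  0.021 -0.022] 0.157 [ 23.4  29.6  70.1   0.2  81.6 -52.6]
```

View pics/scene6.png

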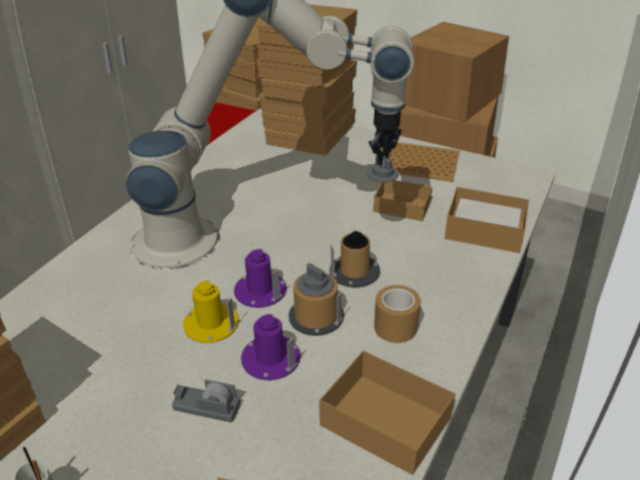

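View pics/side6.png

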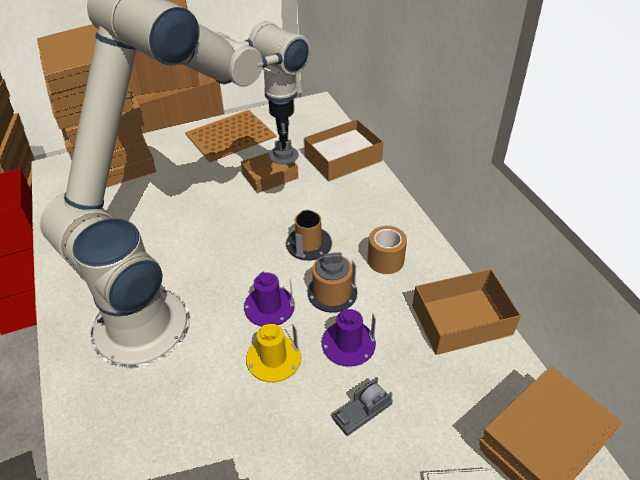

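View pics/wrist6.png

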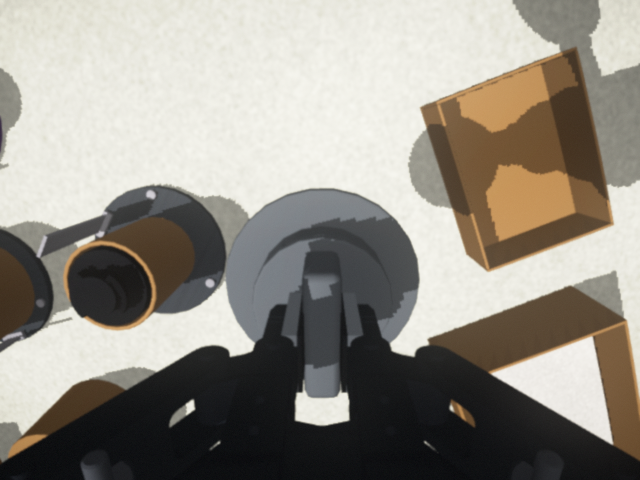

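The cap is held clear at scene (383,172) and wrist (322,290), and it is steady in the grip. The core stands upright on its hub with the neck open above it, at wrist (110,285). The surroundings look unchanged, so I'm handing in.

```bash
python3 - <<'E'
from plant import order
print(order.hand_in())
E
python3 st.py
```

```text
the job is handed in; nothing more can be done
None
the job is handed in; nothing more can be done
```

The cap is off the run-out dispenser and held in the air about 195 mm to its left (+y), so you can draw the core straight up. I handed the job in at about 9.4 s.

- **Which dispenser:** I took the cap from the rear one, at about (573, 119) mm. Its tan sleeve is narrower than the cap flange, so it holds the bare core; the front one holds the full roll.
- **Which way it loosens:** it is the ordinary thread. Counterclockwise it turned 24° with almost no torque (under 0.1 N m about the axis), past the 18° where a wrong-way turn would have stopped hard. I turned it 117° in all, and it lifted off with about 1 N, roughly its own weight.
- **Last checks:** the gripper still holds the bar (opening about 0.15, squeeze 50 N), with the TCP at about z = 259 mm. The core is upright on its hub with the neck open above it. In the camera pictures the other dispenser and the things around it are where they were.
- **Small deviations:** the tool drifted about 2 mm sideways while turning. It dropped about 13 mm and tilted about 1° on the way to the side. Wrist forces stayed under about 3 N wherever I read them.

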